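# Slide the rejected flange off the work plate into the scrap bin

## Task

One of the two heavy steel blind flanges on the raised work plate has a red painted face: it is a reject. Slide it along the plate, without lifting it, off the side where the red scrap bin stands, so that it tips into that bin and comes to rest there. Leave the bare steel flange where it lies.

Things in the scene. Friction and masses are not known exactly. Their poses are not given: they have to be found in the camera images.
- marked_flange: The reject: a round steel blind flange, a disc 105 mm in diameter and 20 mm thick (a raised centre boss adds 1.5 mm), lying flat, its upper face painted red with four dark bolt holes near the rim (marks only, nothing fits in). About 1.3 kg and wider than a gripper opens: sliding it takes about 5 to 10 N at its rim. Origin at the centre of its underside, z up; yaw is arbitrary. It lies on the work plate with at least 50 mm of free plate between it and either bin side.
- plain_flange: The good flange: same size, shape and mass, bare grey steel face. Lies on the same plate nearer to or farther from the robot than the reject, at least 20 mm clear of it. Must stay where it is. Origin at the centre of its underside.
- plate: The raised work plate, fixed: a block 340 mm along its x, 320 mm along its y and 90 mm high with a smooth flat aluminium top and no rim. Origin at the centre of its underside on the bench, so its top is 90 mm above its origin; its y axis points to one bin side, its -y axis to the other; x roughly away from the robot.
- scrap_bin: The red scrap bin, fixed, open on top: 340 mm along x, 190 mm along y, 80 mm high, walls and floor 5 mm. Its axes are parallel to the plate's. It stands 2 mm from the plate's +y or its -y side, centred on that side (bin centre 257 mm from the plate's centre), its rim 10 mm below the plate's top. A blue bin of the same size stands on the opposite side. Origin at the centre of its underside, on the bench.
- marked_flange_center (a point): The centre of the red flange's disc, half way up its thickness, 10 mm above its underside.
Things that resemble listed ones, but are neither listed nor needed, are in the scene too. Leave any brown or yellow look-alike of the marked_flange alone.

How it is judged (in metres and radians):
At the end, for the whole second after the job is handed in: The red flange is at rest in the red bin (flat or leaning), its centre between the bin's walls and at least 15 mm below the rim; the bare flange is within 20 mm of where it lay (x of marked_flange_center in the frame of scrap_bin between -0.165 and 0.165 m and y of marked_flange_center in the frame of scrap_bin between -0.09 and 0.09 m and z of marked_flange_center in the frame of scrap_bin below 0.065 m and linear speed of marked_flange below 0.02 m/s and distance of plain_flange from where it was at the start of the episode below 0.02 m); the robot touches nothing.
It fails at once if the red flange is lifted more than 20 mm off the plate instead of slid (z of marked_flange_center in the frame of plate above 0.12 m).
It fails at once if the bare flange is pushed more than 20 mm from its place (distance of plain_flange from where it was at the start of the episode above 0.02 m).
It also fails if it takes over 35 s, if anything falls off the work surface, if the arm or the gripper's body presses on something with over 40 N, if the wrist force passes 120 N, or if a joint passes its speed limit or range.

## Robot

A 6-joint arm with a two-finger parallel gripper is mounted at the origin on the work surface. World frame = base frame: x ahead of the robot, y to its left, z up, the work surface at z = 0. Lengths are in mm, angles in rad, forces in N, time in s.
With the tool pointing down it reaches from about 375 to 750 mm from the base axis. Payload 9 kg.
Tool frame: the origin (TCP) lies between the finger pads; the fingertips stand 19 mm ahead of it and the grasp point (between the pads) is the TCP (arm.tip_extent is the distance from the TCP to the fingertips, in mm); z points along the fingers, y is the direction in which the jaws open and shut (so a half turn about z gives the same grasp; the last joint's range is limited). The gripper opens to 85 mm and grips with 20 to 120 N. Pads are 22 mm wide; open, the fingers measure 114 mm over their backs; the gripper's body (76 mm by 85 mm) begins 54 mm behind the grasp point. The pads swing forward as they close: fully open they stand 13 mm farther back than shut.
Start: joints at [0.887, 0.104, 0.097, 1.564, 0, 1.353], TCP at [269.491, 536.106, 250.331] pointing down, gripper open.
Joint ranges: [-2.99, 2.99], [-0.84, 1.86], [-1.1, 1.16], [-1.84, 2.11], [-1.51, 1.56], [-3.14, 3.14]. Speed limits (rad/s): [2.22, 2.22, 2.57, 3.14, 3.14, 3.14].

## Interface

Orientations are given as a 3x3 rotation matrix whose columns are the frame's x, y, z axes.
In Python, from cell import arm gives the robot as it stands.
- The arm moves only by the tool apply_moves, never from a script. Its argument "moves" is a list that holds one entry, the list of rows, each a list of 7 numbers: the shift along the tool's x, y, z in mm, then the turn, a rotation vector about the tool's x, y, z in rad, then the closure, from 0 (fully open) to 1 (shut). A call has 1 to 5 rows; each row is the pose to reach, as a shift and turn from the pose commanded when the call began, along the tool's axes at that moment; what a row does not reach only later rows make up. A row lasts 1/12 s, in which the tool goes at most 41.7 mm and 7.16 degrees, less where a joint would pass 70% of its speed; a pose out of reach is approached as far as the arm can. A call with a gripper value outside its range is refused whole. The fingers move at their own pace and stop on an object; "force" is the grip in N (left out, the last holds). Time passes only in rows, so rows that repeat a pose let the fingers close. It gives the time, the measured TCP pose, the force and the opening at its end, in the units of the state.
- arm.state(): the state, without advancing time (a new reading comes with each control period).
- arm.get_image(name): name is "side" or "top" or "wrist"; returns a dict with "pixels" (400x640x3 uint8, red, green, blue), "fx", "fy", "cx", "cy" (pixels), "world_from_camera" (4x4, takes a point from camera to world coordinates); the wrist camera has in their place "tool_from_camera" (4x4, takes a point from camera to tool coordinates, whose origin is the TCP and whose axes are the flange's). Camera axes: x right, y down, z forward; pixel columns grow to the right and rows downward; lengths in mm; the calibration is good to about 2 mm. A picture is of the moment at which its call begins: read the wrist's pose just before it. There is no depth.
- arm.job_done(): hands the job in, once; it reports no verdict.
The state is a dict: "t": time; "joints": joint angles; "qvel": joint speeds; "joint_efforts": joint torques, N m; "tool_pos": TCP position; "tcp_rot": TCP orientation; "ft_force": force on the tool from outside, world axes, zero at the start; "wrist_torque": the same for the moment, N m; "opening": opening from 0.0 (shut) to 1.0 (fully open).
Only numpy, scipy, OpenCV 4.12 (cv2) and the standard library are available. Lean on these libraries where they do the work, as an engineer would, in place of code of your own. Each camera call takes 0.05 s, during which the arm holds its last target. There are 200 camera calls.

## Working session

There is one attempt and no reset: what is moved stays moved. The work goes in short steps, Python scripts to look and compute and a tool call to move; the robot and the scene stay as the last step left them, time stands still between calls to the robot, and variables do not carry over. Pictures are saved under pics/ and viewed, about 8 in all and at most 12, crops included, and the job is handed in when it is done.

Besides the shell and the picture viewer there is one more tool, called after "Call:" as a command line: name --argument value ..., lists and objects as JSON in quotes. apply_moves: Moves the arm, as the interface text tells. Its arguments: {"type":"object","properties":{"moves":{"type":"array"},"force":{"type":"number"}},"required":["moves"]}

```bash
mkdir -p pics; cat > h.py <<'E'
import numpy as np,cv2
from cell import arm
def ray(im,u,v,z):
    T=np.array(im["world_from_camera"]);d=T[:3,:3]@[(u-im["cx"])/im["fx"],(v-im["cy"])/im["fy"],1]
    o=T[:3,3];return o+d*(z-o[2])/d[2]
E
python3 - <<'E'
from h import *
import pickle
for n in("top","side"):
    im=arm.get_image(n);pickle.dump(im,open(n+".pkl","wb"))
    cv2.imwrite(f"pics/{n}0.png",np.array(im["pixels"])[:,:,::-1])
    print(n,im["fx"],np.round(im["world_from_camera"],3).tolist())
print(arm.state())
E
```

```text
top 395.62973126214007 [[-0.013, -0.998, 0.067, 396.318], [-1.0, 0.015, 0.019, -77.718], [-0.02, -0.067, -0.998, 1107.71], [0.0, 0.0, 0.0, 1.0]]
side 479.16650168624597 [[0.806, -0.351, 0.476, -108.081], [-0.591, -0.464, 0.66, -871.798], [-0.01, -0.814, -0.581, 799.837], [0.0, 0.0, 0.0, 1.0]]
{'t': 0.1, 'joints': array([8.87319629e-01, 1.04654587e-01, 9.65461252e-02, 1.56384729e+00,
       1.45950432e-05, 1.35311815e+00]), 'qvel': array([-0.00057353, -0.00128605,  0.00222648, -0.00203789, -0.00066612,
       -0.00058919]), 'joint_efforts': array([ 6.66290012e-03, -5.58204889e+01,  5.04721606e+01,  1.29426504e-02,
       -2.57512665e-04,  1.48685143e-05]), 'tool_pos': array([269.29318962, 535.88785138, 249.59075911]), 'tcp_rot': array([[-8.93463105e-01,  4.49135979e-01, -7.43487177e-04],
       [ 4.49136517e-01,  8.93462701e-01, -8.89783117e-04],
       [ 2.64644449e-04, -1.12891563e-03, -9.99999328e-01]]), 'ft_force': array([-0.5261812 , -0.16680202, -0.55963959]), 'wrist_torque': array([0.05781177, 0.06790902, 0.04325635]), 'opening': 1.0013956414650234}
```

View pics/top0.png

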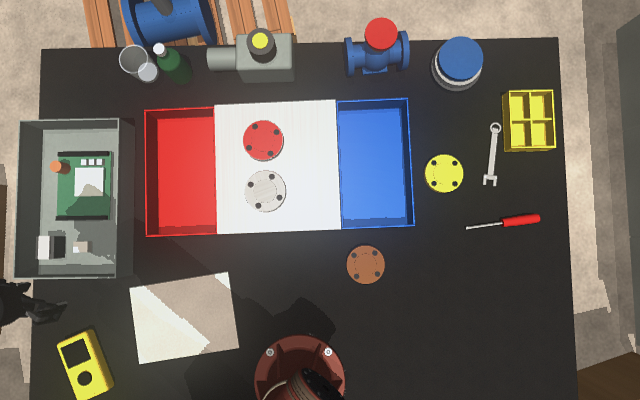

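View pics/side0.png

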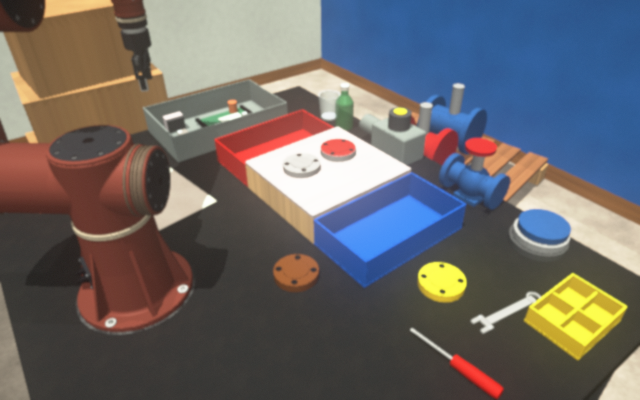

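The top view shows the red flange at (263,140), the bare one at (265,191), the red bin on the left (+y) at (181,172) and the blue bin on the right (375,162). The look-alikes are brown (366,265) and yellow (444,173), both on the bench. The red disc on the white plate is the reject. Next I'll measure it and confirm with a crop.

```bash
python3 - <<'E'
from h import *
import pickle
im=pickle.load(open("top.pkl","rb"));p=np.array(im["pixels"])
c=p[90:250,130:430,::-1]
cv2.imwrite("pics/crop.png",cv2.resize(c,None,fx=2.6,fy=2.6,interpolation=cv2.INTER_CUBIC))
q=p.astype(int);m=((q[...,0]>120)&(q[...,1]<90)&(q[...,2]<90)).astype(np.uint8)
m[:,:225]=0;m[:105]=0;m[250:]=0;m[:,330:]=0
cs=max(cv2.findContours(m,0,2)[0],key=cv2.contourArea);(u,v),r=cv2.minEnclosingCircle(cs);print(u,v,r,ray(im,u,v,110),r*990/395)
print("plain",ray(im,265,191,110), "plate corners",[ray(im,*x,90).round() for x in[(214,105),(334,100),(339,229),(217,234)]])
print("bin",[ray(im,*x,80).round() for x in[(145,111),(146,236),(214,108),(217,233)]])
E
```

```text
262.3636474609375 139.18182373046875 19.042673110961914 [640.69652406  80.75750088 110.        ] 47.72720602494252
plain [507.01002869  74.58298449 110.        ] plate corners [array([739., 212.,  90.]), array([ 746., -105.,   90.]), array([ 408., -112.,   90.]), array([400., 202.,  90.])]
bin [array([730., 400.,  80.]), array([397., 392.,  80.]), array([735., 214.,  80.]), array([402., 205.,  80.])]
```

View pics/crop.png

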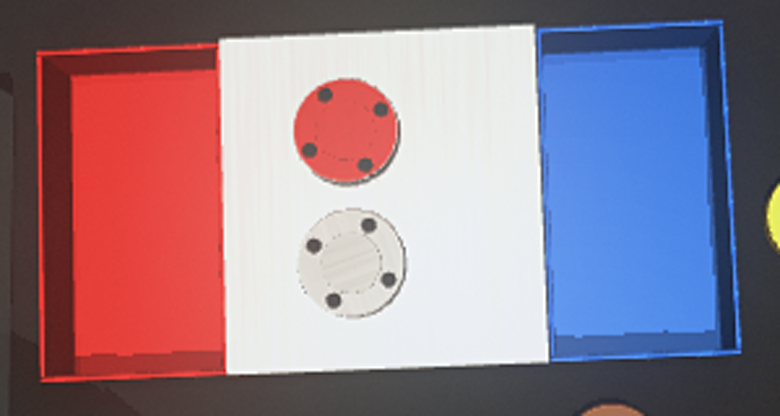

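The crop confirms it: red painted disc with four dark holes centred at (263,140.5) full-frame, bare disc at (265,191), with a gap of about 26 mm between them. That puts the red flange at (638,79), the plain one at (507,75) and the plate yaw at about 0.027. I'll push along +y with the fingers half open, straddling in x, starting from y≈-15.

```bash
cat >> h.py <<'E'
from scipy.spatial.transform import Rotation as Ro
def to(x,y,z,yaw=0.027):
    "shift and turn in tool axes to reach x,y,z with tool y along plate x"
    s=arm.state();R=np.array(s["tcp_rot"]);yy=np.array([np.cos(yaw),np.sin(yaw),0]);zz=np.array([0,0,-1.])
    G=np.c_[np.cross(yy,zz),yy,zz]
    print(s["t"],np.round(s["tool_pos"],1),"shift",np.round(R.T@(np.array([x,y,z])-s["tool_pos"]),1),"turn",Ro.from_matrix(R.T@G).as_rotvec().round(3),"F",np.round(s["ft_force"],1),"open",round(s["opening"],2))
E
python3 -c "
from h import *
print(arm.tip_extent);to(640,-15,180)"
```

```text
19.0
0.1 [269.3 535.9 249.6] shift [-578.7 -325.6   69.8] turn [-1.000e-03  0.000e+00  1.078e+00] F [-0.5 -0.2 -0.6] open 1.0
```

Call:
apply_moves --moves '[[[-34, -19, 0, 0, 0, 0.11, 0.4], [-68, -38, 0, 0, 0, 0.22, 0.4], [-102, -57, 0, 0, 0, 0.33, 0.4], [-136, -76, 0, 0, 0, 0.44, 0.4], [-170, -95, 0, 0, 0, 0.55, 0.4]]]'

```text
t: 0.52
tool_pos: [379.1, 373.3, 250.0]
tcp_rot: [[-0.523, 0.852, -0.0], [0.852, 0.523, -0.0], [0.0, -0.0, -1.0]]
ft_force: [-0.0, 0.2, 0.4]
opening: 0.598
```

```bash
python3 -c "
from h import *
to(640,-15,180)"
```

```text
0.5167 [379.1 373.3 250. ] shift [-467.4   19.4   69.9] turn [-0.     0.     0.523] F [-0.   0.2  0.4] open 0.6
```

Call:
apply_moves --moves '[[[-38, 2, 0, 0, 0, 0.105, 0.4], [-76, 3, 0, 0, 0, 0.21, 0.4], [-114, 5, 0, 0, 0, 0.315, 0.4], [-152, 6, 0, 0, 0, 0.42, 0.4], [-190, 8, 0, 0, 0, 0.523, 0.4]]]'

```text
t: 0.93
tool_pos: [486.1, 215.8, 250.1]
tcp_rot: [[-0.027, 1.0, -0.0], [1.0, 0.027, 0.0], [0.0, -0.0, -1.0]]
ft_force: [0.3, 1.2, -0.2]
opening: 0.601
```

```bash
python3 -c "
from h import *
to(640,-15,180)"
```

```text
0.9333 [486.1 215.8 250.1] shift [-234.9  147.7   70. ] turn [-0. -0. -0.] F [ 0.3  1.2 -0.2] open 0.6
```

Call:
apply_moves --moves '[[[-34, 21, 0, 0, 0, 0, 0.4], [-68, 42, 0, 0, 0, 0, 0.4], [-102, 63, 0, 0, 0, 0, 0.4], [-136, 84, 0, 0, 0, 0, 0.4], [-170, 105, 0, 0, 0, 0, 0.4]]]'

```text
t: 1.35
tool_pos: [596.6, 49.2, 249.9]
tcp_rot: [[-0.032, 0.999, -0.0], [0.999, 0.032, 0.0], [0.0, -0.0, -1.0]]
ft_force: [0.4, 1.1, -0.5]
opening: 0.601
```

Call:
apply_moves --moves '[[[-32, 21, 15, 0, 0, 0, 0.4], [-65, 43, 45, 0, 0, 0, 0.4], [-65, 43, 75, 0, 0, 0, 0.4], [-65, 43, 110, 0, 0, 0, 0.4], [-65, 43, 110, 0, 0, 0, 0.4]]]'

```text
t: 1.77
tool_pos: [637.0, -12.5, 131.6]
tcp_rot: [[-0.031, 0.999, -0.012], [1.0, 0.031, 0.003], [0.003, -0.012, -1.0]]
ft_force: [-1.2, 0.2, -0.5]
opening: 0.604
```

```bash
python3 -c "
from h import *
to(640,-15,114)
a=arm.get_image('top');b=arm.get_image('side')
A=cv2.resize(np.array(a['pixels'])[90:250,200:360,::-1],None,fx=2.4,fy=2.4,interpolation=2)
B=cv2.resize(np.array(b['pixels'])[60:220,250:410,::-1],None,fx=2.4,fy=2.4,interpolation=2)
cv2.imwrite('pics/two.png',np.hstack([A,B]))"
```

```text
1.7667 [637.  -12.5 131.6] shift [-2.6  3.1 17.5] turn [-0.012 -0.003  0.004] F [-1.2  0.2 -0.5] open 0.6
```

View pics/two.png

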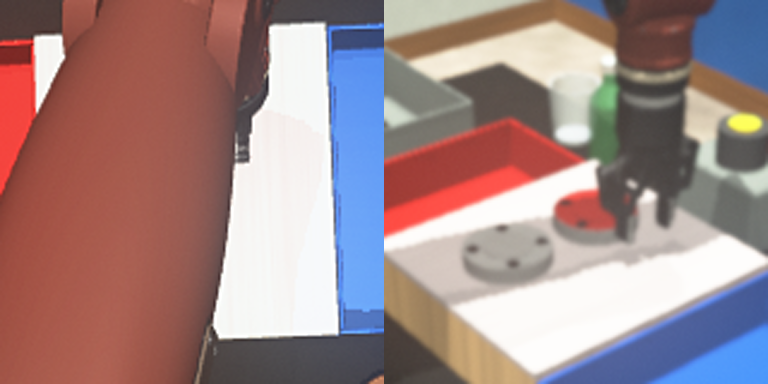

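The right half shows both fingers above the plate on the -y side of the red flange, level with it in x and clear of the bare one. I'll settle, then descend gently.

Call:
apply_moves --moves '[[[0, 0, 4, 0, 0, 0, 0.4], [0, 0, 8, 0, 0, 0, 0.4], [0, 0, 12, 0, 0, 0, 0.4], [0, 0, 16, 0, 0, 0, 0.4], [0, 0, 16, 0, 0, 0, 0.4]]]'

```text
t: 2.28
tool_pos: [640.9, -12.3, 124.1]
tcp_rot: [[-0.032, 0.999, -0.0], [0.999, 0.032, 0.0], [0.0, -0.0, -1.0]]
ft_force: [-0.8, 0.4, -0.1]
opening: 0.602
```

```bash
python3 -c "
from h import *
to(640,-15,110)"
```

```text
2.2833 [640.9 -12.3 124.1] shift [-2.7 -1.  14.1] turn [-0.    -0.     0.005] F [-0.8  0.4 -0.1] open 0.6
```

Call:
apply_moves --moves '[[[0, 0, 3, 0, 0, 0, 0.4], [0, 0, 6, 0, 0, 0, 0.4], [0, 0, 9, 0, 0, 0, 0.4], [0, 0, 12, 0, 0, 0, 0.4], [0, 0, 12, 0, 0, 0, 0.4]]]'

```text
t: 2.7
tool_pos: [640.7, -12.5, 111.4]
tcp_rot: [[-0.032, 0.999, -0.001], [0.999, 0.032, 0.0], [0.0, -0.001, -1.0]]
ft_force: [0.8, 0.3, -0.7]
opening: 0.595
```

```bash
python3 -c "
from h import *
to(640,-15,110)
b=arm.get_image('side')
B=cv2.resize(np.array(b['pixels'])[110:190,300:410,::-1],None,fx=7,fy=7,interpolation=2)
cv2.imwrite('pics/s2.png',B)"
```

```text
2.7 [640.7 -12.5 111.4] shift [-2.5 -0.7  1.4] turn [-0.001 -0.     0.005] F [ 0.8  0.3 -0.7] open 0.6
```

View pics/s2.png

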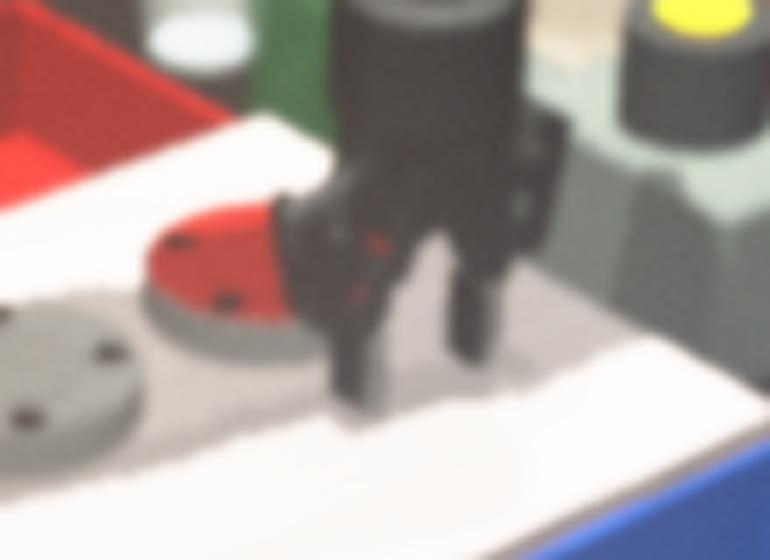

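The fingertips (near one at (352,410) in the crop) stand just above the plate, well below the flange's top, with no contact yet. I'll go down another 1 mm and start the push.

Call:
apply_moves --moves '[[[3, -2, 1, 0, 0, 0, 0.4], [10, -2, 1, 0, 0, 0, 0.4], [18, -2, 1, 0, 0, 0, 0.4], [26, -2, 1, 0, 0, 0, 0.4], [34, -2, 1, 0, 0, 0, 0.4]]]'

```text
t: 3.17
tool_pos: [638.0, 22.5, 111.5]
tcp_rot: [[-0.032, 0.999, 0.0], [0.999, 0.032, 0.0], [0.0, 0.0, -1.0]]
ft_force: [0.0, 0.9, -0.4]
opening: 0.598
```

Call:
apply_moves --moves '[[[6, 0, 0, 0, 0, 0, 0.4], [12, 0, 0, 0, 0, 0, 0.4], [18, 0, 0, 0, 0, 0, 0.4], [24, 0, 0, 0, 0, 0, 0.4], [30, 0, 0, 0, 0, 0, 0.4]]]'

```text
t: 3.58
tool_pos: [637.3, 50.8, 111.6]
tcp_rot: [[-0.031, 1.0, 0.001], [1.0, 0.031, -0.003], [-0.003, 0.0, -1.0]]
ft_force: [-0.1, -8.1, -0.7]
opening: 0.599
```

```bash
python3 -c "
from h import *
to(636,160,111)
b=arm.get_image('side')
B=cv2.resize(np.array(b['pixels'])[90:200,240:410,::-1],None,fx=4.5,fy=4.5,interpolation=2)
cv2.imwrite('pics/s3.png',B)"
```

```text
3.5833 [637.3  50.8 111.6] shift [109.1   2.2   0.3] turn [0.    0.003 0.004] F [-0.1 -8.1 -0.7] open 0.6
```

View pics/s3.png

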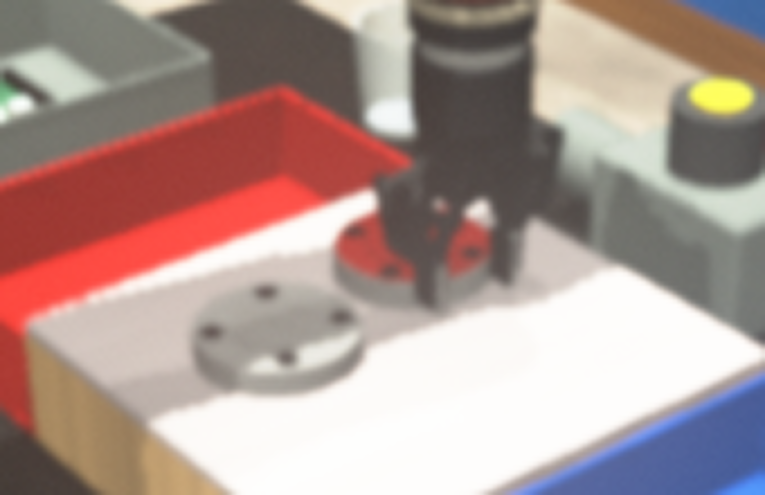

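The fingers sit on the flange's near (-y) rim and push it with about 8 N; the flange is sliding and the bare one hasn't moved. I'll carry on.

Call:
apply_moves --moves '[[[9, 0, 0, 0, 0, 0, 0.4], [18, 0, 0, 0, 0, 0, 0.4], [27, 0, 0, 0, 0, 0, 0.4], [36, 0, 0, 0, 0, 0, 0.4], [45, 0, 0, 0, 0, 0, 0.4]]]'

```text
t: 4.05
tool_pos: [635.8, 95.8, 111.5]
tcp_rot: [[-0.031, 1.0, 0.0], [1.0, 0.031, -0.002], [-0.002, 0.0, -1.0]]
ft_force: [0.4, -7.8, 0.8]
opening: 0.598
```

Call:
apply_moves --moves '[[[9, 0, 0, 0, 0, 0, 0.4], [18, 0, 0, 0, 0, 0, 0.4], [27, 0, 0, 0, 0, 0, 0.4], [36, 0, 0, 0, 0, 0, 0.4], [45, 0, 0, 0, 0, 0, 0.4]]]'

```text
t: 4.47
tool_pos: [634.3, 140.8, 111.5]
tcp_rot: [[-0.031, 1.0, 0.0], [1.0, 0.031, -0.002], [-0.002, 0.0, -1.0]]
ft_force: [0.4, -8.3, 1.1]
opening: 0.6
```

Call:
apply_moves --moves '[[[7, 0, 0, 0, 0, 0, 0.4], [14, 0, 0, 0, 0, 0, 0.4], [21, 0, 0, 0, 0, 0, 0.4], [28, 0, 0, 0, 0, 0, 0.4], [35, 0, 0, 0, 0, 0, 0.4]]]'

```text
t: 4.88
tool_pos: [634.2, 175.5, 113.2]
tcp_rot: [[-0.031, 1.0, 0.003], [1.0, 0.031, -0.002], [-0.003, 0.003, -1.0]]
ft_force: [0.7, -5.2, 6.0]
opening: 0.598
```

```bash
python3 -c "
from h import *
to(636,205,111)
b=arm.get_image('side')
B=cv2.resize(np.array(b['pixels'])[80:200,200:400,::-1],None,fx=4,fy=4,interpolation=2)
cv2.imwrite('pics/s4.png',B)"
```

```text
4.8833 [634.2 175.5 113.2] shift [29.4  2.7  2.1] turn [0.003 0.002 0.004] F [ 0.7 -5.2  6. ] open 0.6
```

View pics/s4.png

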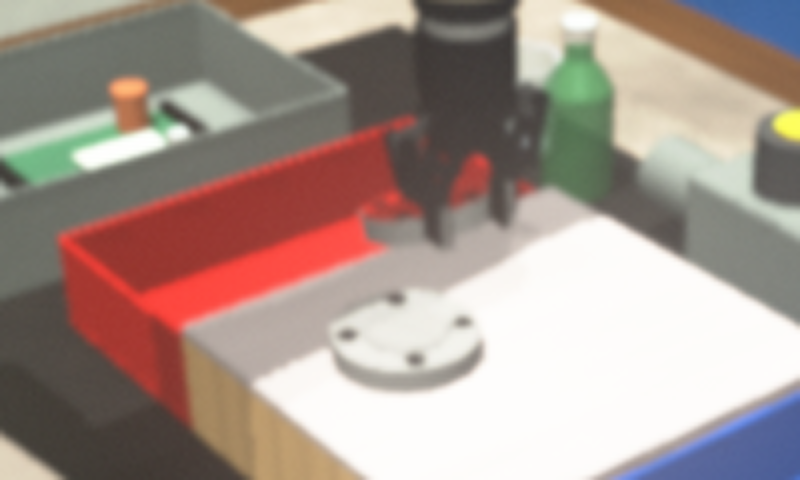

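The flange overhangs the bin and is starting to tip, with its rear rim lifting on the fingers (Fz +6 N). I'll keep pushing.

Call:
apply_moves --moves '[[[7, 0, 0, 0, 0, 0, 0.4], [14, 0, 0, 0, 0, 0, 0.4], [21, 0, 0, 0, 0, 0, 0.4], [28, 0, 0, 0, 0, 0, 0.4], [35, 0, 0, 0, 0, 0, 0.4]]]'

```text
t: 5.35
tool_pos: [632.2, 211.8, 111.5]
tcp_rot: [[-0.032, 0.999, 0.001], [0.999, 0.032, -0.001], [-0.001, 0.001, -1.0]]
ft_force: [2.4, -6.0, 7.4]
opening: 0.599
```

```bash
python3 -c "
from h import *
to(636,205,111)
b=arm.get_image('side')
B=cv2.resize(np.array(b['pixels'])[80:200,200:400,::-1],None,fx=4,fy=4,interpolation=2)
cv2.imwrite('pics/s5.png',B)"
```

```text
5.35 [632.2 211.8 111.5] shift [-6.9  3.6  0.5] turn [0.001 0.001 0.005] F [ 2.4 -6.   7.4] open 0.6
```

View pics/s5.png

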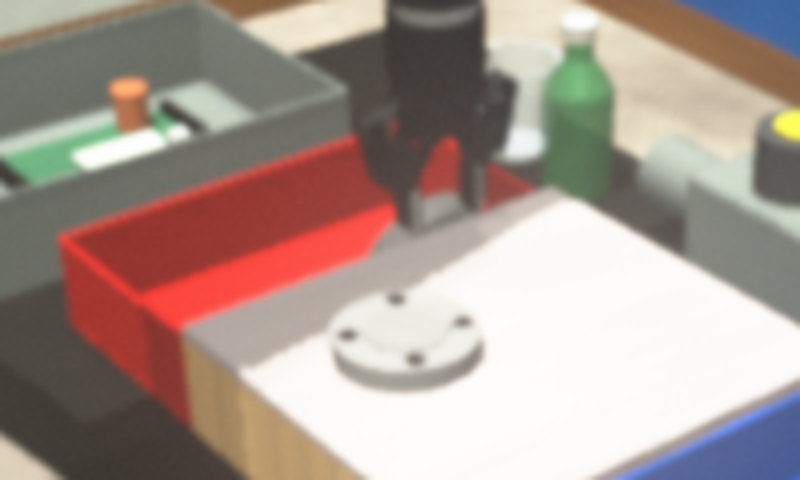

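The flange is already in the bin, standing steep with its grey underside towards the camera and still touching the fingers. A bit more push should lay it over, then I'll retreat upward.

Call:
apply_moves --moves '[[[7, 0, 0, 0, 0, 0, 0.4], [14, 0, 0, 0, 0, 0, 0.4], [21, 0, 0, 0, 0, 0, 0.4], [28, 0, 0, 0, 0, 0, 0.4], [35, 0, 0, 0, 0, 0, 0.4]]]'

```text
t: 5.82
tool_pos: [633.5, 247.3, 117.2]
tcp_rot: [[-0.032, 0.999, 0.008], [0.999, 0.032, 0.001], [0.001, 0.008, -1.0]]
ft_force: [-5.6, -2.4, 31.5]
opening: 0.599
```

```bash
python3 -c "
from h import *
to(636,205,111)
b=arm.get_image('side')
B=cv2.resize(np.array(b['pixels'])[80:200,200:400,::-1],None,fx=4,fy=4,interpolation=2)
cv2.imwrite('pics/s6.png',B)"
```

```text
5.8167 [633.5 247.3 117.2] shift [-42.4   1.1   6.1] turn [ 0.008 -0.001  0.005] F [-5.6 -2.4 31.5] open 0.6
```

View pics/s6.png

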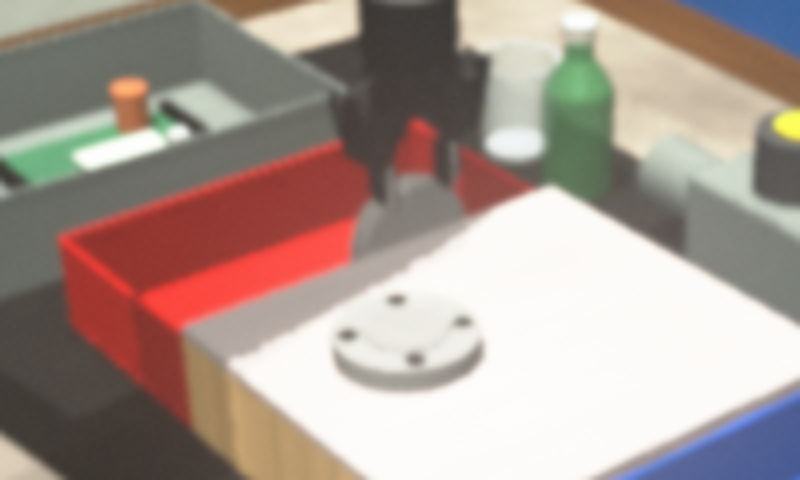

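The flange stands almost upright on the bin floor with its top rim pushing up on the fingertips (31 N). I'll lift straight up to release it.

Call:
apply_moves --moves '[[[0, 0, -10, 0, 0, 0, 0.4], [0, 0, -25, 0, 0, 0, 0.4], [0, 0, -50, 0, 0, 0, 0.4], [0, 0, -80, 0, 0, 0, 0.4], [0, 0, -110, 0, 0, 0, 0.4]]]'

```text
t: 6.28
tool_pos: [630.0, 246.7, 221.7]
tcp_rot: [[-0.032, 0.999, -0.002], [0.999, 0.032, 0.0], [0.0, -0.002, -1.0]]
ft_force: [1.0, 0.4, 0.2]
opening: 0.594
```

Call:
apply_moves --moves '[[[-40, 0, 0, 0, 0, 0, 0.4], [-80, 0, 0, 0, 0, 0, 0.4], [-120, 0, 0, 0, 0, 0, 0.4], [-160, 0, 0, 0, 0, 0, 0.4], [-200, 0, 0, 0, 0, 0, 0.4]]]'

```text
t: 6.7
tool_pos: [636.8, 45.2, 221.2]
tcp_rot: [[-0.033, 0.999, -0.0], [0.999, 0.033, 0.0], [0.0, -0.0, -1.0]]
ft_force: [0.5, 0.2, 0.3]
opening: 0.603
```

Call:
apply_moves --moves '[[[-40, 0, 0, 0, 0, 0, 0.4], [-80, 0, 0, 0, 0, 0, 0.4], [-120, 0, 0, 0, 0, 0, 0.4], [-160, 0, 0, 0, 0, 0, 0.4], [-200, 0, 0, 0, 0, 0, 0.4]]]'

```text
t: 7.12
tool_pos: [643.4, -154.9, 221.2]
tcp_rot: [[-0.032, 0.999, -0.0], [0.999, 0.032, 0.001], [0.001, -0.0, -1.0]]
ft_force: [1.1, -0.5, 0.4]
opening: 0.601
```

```bash
python3 -c "
from h import *
import pickle
to(636,205,111)
a=arm.get_image('top');b=arm.get_image('side');pickle.dump((a,b),open('e.pkl','wb'))
A=cv2.resize(np.array(a['pixels'])[90:250,130:290,::-1],None,fx=2.4,fy=2.4,interpolation=2)
B=cv2.resize(np.array(b['pixels'])[80:200,210:330,::-1],(384,384),interpolation=2)
cv2.imwrite('pics/end.png',np.hstack([A,B]))"
```

```text
7.1167 [ 643.4 -154.9  221.2] shift [359.9   4.2 110.4] turn [-0.    -0.001  0.005] F [ 1.1 -0.5  0.4] open 0.6
```

View pics/end.png

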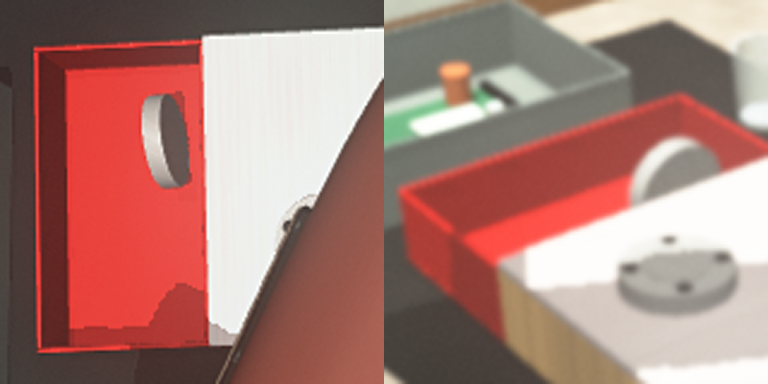

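The flange is clear of the robot and in the bin, at (166,141) in the left half, steep on its rim. It may still be falling or rolling, so I'll wait and look again.

Call:
apply_moves --moves '[[[-10, 0, 0, 0, 0, 0, 0.4], [-10, 0, 0, 0, 0, 0, 0.4], [-10, 0, 0, 0, 0, 0, 0.4], [-10, 0, 0, 0, 0, 0, 0.4], [-10, 0, 0, 0, 0, 0, 0.4]]]'

```text
t: 7.63
tool_pos: [644.1, -162.3, 221.4]
tcp_rot: [[-0.034, 0.999, 0.0], [0.999, 0.034, 0.0], [0.0, 0.0, -1.0]]
ft_force: [0.4, -0.4, -0.6]
opening: 0.605
```

Call:
apply_moves --moves '[[[0, 0, 0, 0, 0, 0, 0.4], [0, 0, 0, 0, 0, 0, 0.4], [0, 0, 0, 0, 0, 0, 0.4], [0, 0, 0, 0, 0, 0, 0.4], [0, 0, 0, 0, 0, 0, 0.4]]]'

```text
t: 8.05
tool_pos: [643.9, -163.4, 221.3]
tcp_rot: [[-0.032, 0.999, 0.0], [0.999, 0.032, 0.0], [0.0, 0.0, -1.0]]
ft_force: [0.1, -0.3, -1.2]
opening: 0.605
```

Call:
apply_moves --moves '[[[0, 0, 0, 0, 0, 0, 0.4], [0, 0, 0, 0, 0, 0, 0.4], [0, 0, 0, 0, 0, 0, 0.4], [0, 0, 0, 0, 0, 0, 0.4], [0, 0, 0, 0, 0, 0, 0.4]]]'

```text
t: 8.47
tool_pos: [643.9, -163.6, 221.3]
tcp_rot: [[-0.032, 0.999, 0.0], [0.999, 0.032, 0.0], [0.0, 0.0, -1.0]]
ft_force: [-0.5, 0.1, 0.5]
opening: 0.598
```

```bash
python3 -c "
from h import *
import pickle
a0,b0=pickle.load(open('e.pkl','rb'));s0=pickle.load(open('side.pkl','rb'))
a=arm.get_image('top');b=arm.get_image('side');a2=arm.get_image('top')
f=lambda p,q,r:np.abs(np.array(p['pixels']).astype(int)-np.array(q['pixels']))[r].max(-1)
r=np.s_[100:240,140:214]
print('bin changed px vs earlier',(f(a0,a,r)>40).sum(),'between',(f(a,a2,r)>25).sum())
A=cv2.resize(np.array(a['pixels'])[90:250,130:290,::-1],None,fx=2.4,fy=2.4,interpolation=2)
g=lambda b:cv2.resize(np.array(b['pixels'])[95:190,215:335,::-1],(384,304),interpolation=2)
B=np.vstack([g(b),g(s0)])[:600]
A=cv2.copyMakeBorder(A,0,600-384,0,0,0)
cv2.imwrite('pics/end2.png',np.hstack([A,B]))"
```

```text
bin changed px vs earlier 30 between 0
```

View pics/end2.png

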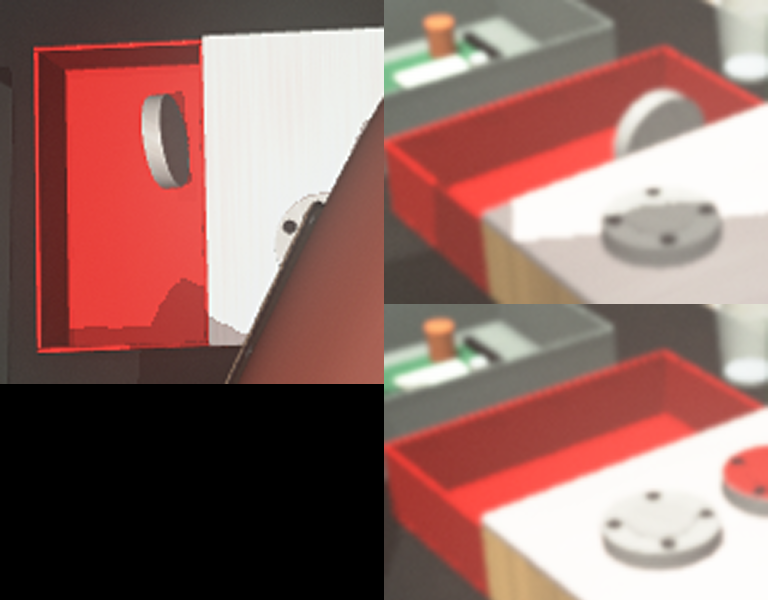

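```bash
python3 -c "
from h import *
import pickle
a0,b0=pickle.load(open('e.pkl','rb'));a=arm.get_image('top');b=arm.get_image('side')
d=np.abs(np.array(a0['pixels']).astype(int)-np.array(a['pixels'])).max(-1)
m=d[100:240,140:214]>40;v,u=np.nonzero(m);print('changed rows',v.min()+100,v.max()+100,'flange region',(d[125:172,186:214]>15).sum())
for z in(110,57,5):print(z,ray(a,199,149,z).round())
print('rim top left edge',ray(a,189,149,110).round(),'lower right',ray(a,209,149,5).round(),arm.state()['t'])
s0=pickle.load(open('side.pkl','rb'));G=lambda i:cv2.Canny(np.array(i['pixels'])[145:185,275:330],60,150).astype(np.float32)
print('plain shift px',cv2.phaseCorrelate(G(s0),G(b)))
"
```

```text
changed rows 206 225 flange region 0
110 [618. 244. 110.]
57 [630. 261.  57.]
5 [641. 278.   5.]
rim top left edge [619. 270. 110.] lower right [641. 249.   5.] 8.7167
plain shift px ((-0.13339420493959508, 0.058698752862056836), 0.6454855042695999)
```

The flange region hasn't changed at all in over 1.5 s. The flange's centre is about (630,261,57), inside the bin and below the 65 mm limit. The bare flange shifted about 0.1 px. I'm handing in.

```bash
python3 -c "
from cell import arm
print(arm.job_done())"
```

```text
the job is handed in; nothing more can be done
None
```

I slid the red flange along the plate (about 8 N, fingers half open) over the +y edge into the red bin, then backed the arm away. I handed the job in at about 8.7 s.

- **Red flange:** it came to rest standing almost upright on its rim, not flat. Its pixels did not change between 7.1 s and 8.7 s. I put its centre at about (630, 261, 57) mm, inside the bin walls. The height is not measured separately: 57 mm is what a flange standing on the bin floor gives, and it leaves only about 8 mm under the 65 mm limit.
- **Bare flange:** its image in the side view shifted by about 0.1 px, so it did not move.
- **Forces:** the highest wrist reading was about 31 N, when the upright flange's rim pressed up on the fingertips just before I lifted away. At the end the arm was clear of everything, with about 1 N or less on the wrist, which is noise.

No check failed.

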